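# Pin the lamp rig, then hold the amber resin block in its beam

## Task

Lock the lamp rig first: push the red-handled steel pin through the hole of the rig's yellow ear until its collar sits down on the ear, and let go of it. Then pick up the amber resin block, touching it by its two white frosted faces only, and hold it up in the lamp's beam, upright and touching nothing but the gripper, clear faces square to the beam so that the whole beam passes through the block on its way to the screen. Finish still holding it there, motionless, with the pin still home and the green and blue blocks left where they stand.

Things in the scene. Friction and masses are not known exactly. Their poses are not given: they have to be found in the camera images.
- rig: the lamp rig, fixed: dark base plate 140 x 360 x 14 mm, origin at the centre of its underside, z up. A black lamp (64 mm across, axis 110 mm up) stands at its +y end, its front 91 mm from the middle; it shines along -y on a white upright screen (90 mm wide, top 145 mm up) at y = -111 mm. The gap between is empty. A yellow ear, top 34 mm up, juts out on the -x side
- beam (a point): point on the beam's axis, midway along the open gap (180 mm and more) between lamp and screen, 110 mm above the work surface; axes as the rig's, so the level beam runs along y. The beam is 14 mm across, drawn as a faint yellow rod that cannot be felt
- eyelet (a point): centre of the mouth of the ear's hole, in the top of the yellow ear (56 x 56 mm, 12 mm thick, open below, top 34 mm above the work surface), 115 mm from the rig's middle towards its -x; the vertical hole is 14 mm across and goes right through. Axes as the rig's
- pin: the locking pin, 50 g, loose, upright in a wooden stand 36 mm high: steel stem 8 mm across, 30 mm long, end tapered; collar 24 mm across, 4 mm thick, resting on the stand; round red handle 16 mm across, 40 mm tall. Origin on the axis at the collar's underside, z up: the stem ends at z = -30 mm, the handle spans z = 4 to 44 mm
- amber: the block of clear amber resin, 30 x 30 x 60 mm tall, about 60 g, loose, standing on the mat; origin in its middle (30 mm above its foot), z up. Its two frosted (opaque white) faces look along its own +x and -x, its two clear faces along +y and -y; a half turn about z makes no difference
- green: a block of clear green resin, 30 x 30 x 60 mm tall, about 60 g, loose, standing on the mat; origin in its middle (30 mm above its foot), z up. Its two frosted (opaque white) faces look along its own +x and -x, its two clear faces along +y and -y; a half turn about z makes no difference. To be left alone
- blue: a block of clear blue resin, 30 x 30 x 60 mm tall, about 60 g, loose, standing on the mat; origin in its middle (30 mm above its foot), z up. Its two frosted (opaque white) faces look along its own +x and -x, its two clear faces along +y and -y; a half turn about z makes no difference. To be left alone
- mat: dark mat under the three blocks, fixed, 130 x 280 x 4 mm, origin at the centre of its underside; the blocks stand in a row along its y, about 95 mm apart, in any order
Things that resemble listed ones, but are neither listed nor needed, are in the scene too. There is more than one size of the amber; the one meant has the size given above.

How it is judged:
On the way, in this order (a step that is already met when the one before it is completed fails the run):
1. the pin is through the ear's hole, collar down, and released (horizontal distance between pin and eyelet below 0.005 m and z of pin in the frame of eyelet between -0.004 and 0.004 m and angle between pin's own z axis and vertical below 0.12 rad and contact force between the fingers and pin below 0.1 N), for 0.2 s.
2. the amber block is lifted off the mat in the gripper (height (world z) of amber above 0.06 m and contact force between the fingers and amber above 1 N), for 0.1 s.
At the end, for the whole second after the job is handed in: Pin upright in the ear's hole, collar down (5 mm), untouched. Amber block held by the gripper alone between lamp and screen, its middle within 8 mm sideways and 22 mm in height of the beam axis, square and upright within 0.17 rad, still. Green and blue blocks within 15 mm of their starts (all of step 1 and contact force between the fingers and amber above 1 N and contact force between amber and rig below 0.2 N and contact force between amber and mat below 0.2 N and contact force between amber and pin below 0.2 N and contact force between amber and green below 0.2 N and contact force between amber and blue below 0.2 N and x of amber in the frame of beam between -0.008 and 0.008 m and y of amber in the frame of beam between -0.07 and 0.07 m and z of amber in the frame of beam between -0.022 and 0.022 m and angle between the y axis of amber and the y axis of beam, either way round below 0.17 rad and angle between amber's own z axis and vertical below 0.17 rad and linear speed of amber below 0.02 m/s and angular speed of amber below 0.2 rad/s and distance of each of green, blue from where it was at the start of the episode below 0.015 m); the arm keeps its last pose, push and grip.
It fails at once if the gripper touches the amber block anywhere but on its frosted faces (more than 1 N) (contact force between any of the fingers, the arm and amber_c0 above 1 N).
It fails at once if the green or blue block is moved by more than 15 mm (distance of any of green, blue from where it was at the start of the episode above 0.015 m).
It also fails if it takes over 59 s, if anything falls off the work surface, if the arm or the gripper's body presses on something with over 40 N, if the wrist force passes 120 N, or if a joint passes its speed limit or range.

## Robot

A 6-joint arm with a two-finger parallel gripper is mounted at the origin on the work surface. World frame = base frame: x ahead of the robot, y to its left, z up, the work surface at z = 0. Lengths are in m, angles in rad, forces in N, time in s.
With the tool pointing down it reaches from about 0.325 to 1 m from the base axis. Payload 5.1 kg.
Tool frame: the origin (TCP) lies at the very end of the fingers, on their centre line; the grasp point (between the pads) lies 19 mm behind it; z points along the fingers, y is the line along which they close (so a half turn about z gives the same grasp; the last joint's range is limited). The gripper opens to 85 mm and grips with 20 to 120 N. Pads are 22 mm wide; open, the fingers measure 114 mm over their backs; the gripper's body (76 mm by 85 mm) begins 54 mm behind the grasp point. The pads swing forward as they close: fully open they stand 13 mm farther back than shut.
Start: joints at [1.108, 0.124, 1.65, -0, 1.367, -0.083], TCP at [0.241, 0.604, 0.231] pointing down, gripper open.
Joint ranges: [-2.61, 2.61], [-1.02, 2.33], [0.03, 2.71], [-1.35, 4.49], [0.32, 2.68], [-2.91, 2.91]. Speed limits (rad/s): [2.57, 2.57, 3.14, 3.14, 3.14, 3.14].

## Interface

Orientations are given as a rotation vector (axis times angle).
In Python, from station import env gives the robot as it stands. The module is installed in compiled form; this text tells all that it offers.
- The arm moves only by the tool step_arm, never from a script. Its arguments are lists of equal length, an entry for each row: "slide": the shift along the tool's x, y, z normalised to -1 to 1, where 1 is 400 mm, a list of three; "rotation": the turn, a rotation vector about the tool's x, y, z normalised to -1 to 1, where 1 is 45 degrees, a list of three; "jaw": the opening, from -1 (shut) to 1 (fully open). A call has 1 to 20 rows; each row is the pose to reach, as a shift and turn from the pose commanded when the call began, along the tool's axes at that moment; what a row does not reach only later rows make up. A row lasts 1/12 s, in which the tool goes at most 41.7 mm and 7.16 degrees, less where a joint would pass 70% of its speed; a pose out of reach is approached as far as the arm can. A call with a number of a shift or a turn outside -1 to 1 is refused whole. A call with a gripper value outside its range is refused whole. The fingers move at their own pace and stop on an object; "newtons" is the grip in N (left out, the last holds). Time passes only in rows, so rows that repeat a pose let the fingers close. It gives the time, the measured TCP pose, the force, the opening and the grip force at its end, in the units of the state.
- env.read_state(): the state, without advancing time (a new reading comes with each control period).
- env.snapshot(name): name is "side" or "top" or "wrist"; returns a dict with "frame" (400x640x3 uint8, red, green, blue), "mtx" (3x3 intrinsics, pixels), "cam_to_world" (4x4, takes a point from camera to world coordinates); the wrist camera has in their place "tool_from_camera" (4x4, takes a point from camera to tool coordinates, whose origin is the TCP and whose axes are the flange's). Camera axes: x right, y down, z forward; pixel columns grow to the right and rows downward; lengths in m; the calibration is good to about 2 mm. A picture is of the moment at which its call begins: read the wrist's pose just before it. There is no depth.
- env.sign_off(): hands the job in; it is judged then, once.
Trained networks look in the newest picture that a camera, given by its name, has taken for a name from the list of things; names that differ only in an ending like _2 or _b are one class to them, and where a whole thing is asked for, a point or a joint stands for the part that bears it (a point fixed in the world has none). Each returns a list of dicts, best first, with "score" (0 to 1); they miss things now and then, are a little off and sometimes report something else, mostly with a low value. They report only what shows in the picture. A call takes as long as a camera call. They do not tell look-alikes from the thing itself.
- env.spot_in(camera, thing): "box" ([left, top, right, bottom] as shares, 0 to 1, of the picture: columns of its width, rows of its height, round what is visible of it).
- env.place_of(camera, thing): "centre" ([column, row] as shares, 0 to 1, of the picture: columns of its width, rows of its height: a listed point, or the origin of a listed thing).
The state is a dict: "t": time; "joint_positions": joint angles; "qd": joint speeds; "joint_torque": joint torques, N m; "tcp_pos": TCP position; "ee_rot": TCP orientation; "force": force on the tool from outside, world axes, zero at the start; "wrist_torque": the same for the moment, N m; "opening": finger opening in m; "gripper_force": force on a finger pad.
Only numpy, scipy, OpenCV 4.12 (cv2) and the standard library are available. Lean on these libraries where they do the work, as an engineer would, in place of code of your own. Each camera call takes 0.05 s, during which the arm holds its last target. There are 200 camera calls.

## Working session

There is one attempt and no reset: what is moved stays moved. The work goes in short steps, Python scripts to look and compute and a tool call to move; the robot and the scene stay as the last step left them, time stands still between calls to the robot, and variables do not carry over. Pictures are saved under pics/ and viewed, at most 11 in all, crops included, and the job is handed in when it is done.

Besides the shell and the picture viewer there is one more tool, called after ">>>" by a JSON object that holds its "fn" and its "kwargs". step_arm: Moves the arm, as the interface text tells. Scaled input: -1 to 1 covers 400 mm each way for a shift and 45 degrees each way for a turn. Its arguments: {"type":"object","properties":{"slide":{"type":"array","items":{"type":"array","items":{"type":"number","minimum":-1,"maximum":1}}},"rotation":{"type":"array","items":{"type":"array","items":{"type":"number","minimum":-1,"maximum":1}}},"jaw":{"type":"array","items":{"type":"number"}},"newtons":{"type":"number"}},"required":["slide","rotation","jaw"]}

```bash
mkdir -p pics; cat > h.py <<'E'
import numpy as np, cv2
from station import env
from scipy.spatial.transform import Rotation as R
def snap(n,fn=None):
    s=env.read_state(); d=env.snapshot(n)
    K=np.array(d["mtx"])
    if n=="wrist":
        T=np.eye(4);T[:3,:3]=R.from_rotvec(s["ee_rot"]).as_matrix();T[:3,3]=s["tcp_pos"]
        T=T@np.array(d["tool_from_camera"])
    else: T=np.array(d["cam_to_world"])
    if fn: cv2.imwrite("pics/"+fn,cv2.cvtColor(d["frame"],cv2.COLOR_RGB2BGR))
    return d["frame"],K,T
def ray(K,T,uv):
    r=T[:3,:3]@np.linalg.solve(K,[uv[0],uv[1],1.]); return T[:3,3],r
def atz(K,T,uv,z):
    o,r=ray(K,T,uv); return o+r*(z-o[2])/r[2]
def proj(K,T,p):
    q=np.linalg.inv(T)@np.append(p,1); q=K@q[:3]; return q[:2]/q[2]
def tri(obs):
    A=np.zeros((3,3));b=np.zeros(3)
    for K,T,uv in obs:
        o,r=ray(K,T,uv);r=r/np.linalg.norm(r);M=np.eye(3)-np.outer(r,r);A+=M;b+=M@o
    return np.linalg.solve(A,b)
E
python3 - <<'E'
from h import *
np.set_printoptions(precision=4,suppress=True)
print(env.read_state())
for c in ("top","side"):
    f,K,T=snap(c,c+"0.png"); print(c,K[0,0],T[:3,3])
    for th,z in dict(rig=0,beam=.11,eyelet=.034,pin=.036,amber=.034,green=.034,blue=.034,mat=0).items():
        for o in env.place_of(c,th)[:3]:
            uv=np.array(o["centre"])*[640,400]; print(c,th,round(o["score"],2),uv,atz(K,T,uv,z))
E
```

```text
{'t': 0.0, 'joint_positions': array([ 1.1083,  0.1245,  1.6517, -0.    ,  1.3675, -0.0826]), 'qd': array([-0.0009,  0.0006, -0.0003, -0.0009, -0.0012,  0.0004]), 'joint_torque': array([ -0.002 , -42.3638, -36.5443,  -0.0002,   0.007 ,  -0.    ]), 'tcp_pos': array([0.2408, 0.6031, 0.23  ]), 'ee_rot': array([-0.593 , -3.0846,  0.0032]), 'force': array([0.1295, 0.0566, 0.1248]), 'wrist_torque': array([-0.0371, -0.0039,  0.0394]), 'gripper_force': 0.0, 'opening': 0.0855532726207484}
top 423.8209713585582 [ 0.2791 -0.1318  1.2667]
top rig 0.91 [214.4 160. ] [0.6168 0.205  0.    ]
top beam 0.97 [206.976 149.08 ] [0.6195 0.1979 0.11  ]
top eyelet 0.59 [201.984 193.2  ] [0.5068 0.229  0.034 ]
top pin 0.64 [290.88 211.4 ] [ 0.4502 -0.0345  0.036 ]
top amber 0.84 [430.4  251.68] [ 0.3302 -0.4377  0.034 ]
top amber 0.68 [452.096 196.4  ] [ 0.4916 -0.5098  0.034 ]
top amber 0.52 [414.72 204.08] [ 0.4695 -0.3986  0.034 ]
top green 0.55 [377.472 198.6  ] [ 0.4867 -0.2895  0.034 ]
top blue 0.54 [350.08 194.  ] [ 0.5011 -0.209   0.034 ]
top mat 0.62 [381.504 202.4  ] [ 0.4806 -0.3057  0.    ]
side 468.34138479576234 [ 0.1784 -1.0739  0.7121]
side rig 0.61 [330.88 170.6 ] [0.6152 0.1862 0.    ]
side beam 0.98 [330.688 137.6  ] [0.6203 0.1975 0.11  ]
side eyelet 0.56 [296.192 158.48 ] [0.5176 0.2448 0.034 ]
side pin 0.62 [297.408 205.4  ] [ 0.4419 -0.0328  0.036 ]
side amber 0.84 [298.176 316.2  ] [ 0.3311 -0.4232  0.034 ]
side amber 0.82 [357.632 292.8  ] [ 0.466  -0.4019  0.034 ]
side amber 0.72 [387.2 326.4] [ 0.4838 -0.5067  0.034 ]
side green 0.82 [341.696 262.68 ] [ 0.4695 -0.2987  0.034 ]
side blue 0.83 [341.632 237.52 ] [ 0.5032 -0.209   0.034 ]
side mat 0.74 [345.28 273.32] [ 0.4783 -0.2986  0.    ]
side mat 0.26 [340.224 263.   ] [ 0.4804 -0.2598  0.    ]
```

View pics/top0.png

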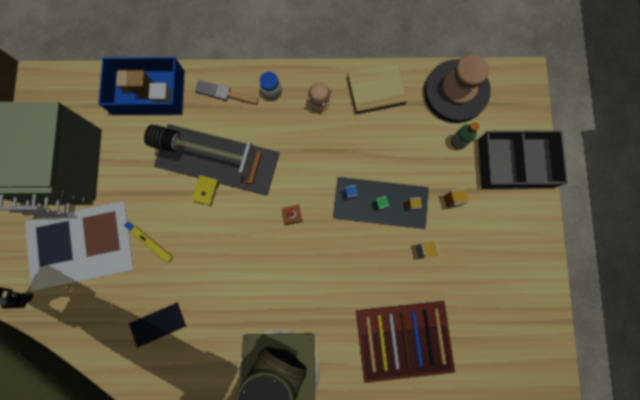

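View pics/side0.png

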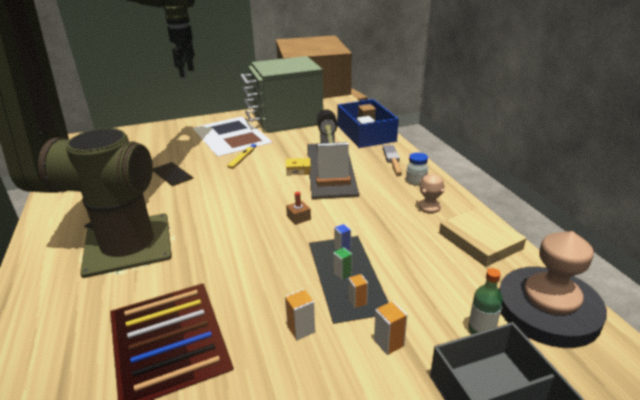

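The scene shows the rig upper left, with its yellow ear at top-view (205,190). The pin stand is at (291,214). The mat row is blue (350,191), green (381,202) and amber (415,203), and two larger amber decoys stand off the mat at (457,198) and (428,250). So the amber I want is at about (0.468,-0.40). Next I move toward the rig for a closer look.

>>> {"fn": "step_arm", "kwargs": {"slide": [[-0.82, -0.7, -0.25], [-0.82, -0.7, -0.25], [-0.82, -0.7, -0.25], [-0.82, -0.7, -0.25], [-0.82, -0.7, -0.25], [-0.82, -0.7, -0.25], [-0.82, -0.7, -0.25], [-0.82, -0.7, -0.25], [-0.82, -0.7, -0.25], [-0.82, -0.7, -0.25], [-0.82, -0.7, -0.25], [-0.82, -0.7, -0.25], [-0.82, -0.7, -0.25], [-0.82, -0.7, -0.25], [-0.82, -0.7, -0.25]], "rotation": [[0, 0, 0.9], [0, 0, 0.9], [0, 0, 0.9], [0, 0, 0.9], [0, 0, 0.9], [0, 0, 0.9], [0, 0, 0.9], [0, 0, 0.9], [0, 0, 0.9], [0, 0, 0.9], [0, 0, 0.9], [0, 0, 0.9], [0, 0, 0.9], [0, 0, 0.9], [0, 0, 0.9]], "jaw": [1, 1, 1, 1, 1, 1, 1, 1, 1, 1, 1, 1, 1, 1, 1]}}

```text
t: 2.15
tcp_pos: [0.4412, 0.2227, 0.3308]
ee_rot: [-1.622, -2.69, 0.001]
force: [-0.4, 0.1, 0.5]
opening: 0.0855
gripper_force: 0.0
```

```bash
cat >> h.py <<'E'
np.set_printoptions(precision=4,suppress=True)
def look(ths,cam="wrist",fn=None):
    f,K,T=snap(cam,fn); out={}
    Z=dict(rig=0,beam=.11,eyelet=.034,pin=.036,amber=.034,green=.034,blue=.034,mat=0)
    for th in ths:
        for o in env.place_of(cam,th)[:3]:
            uv=np.array(o["centre"])*[640,400]; out.setdefault(th,[]).append((K,T,uv))
            print(cam,th,round(o["score"],2),uv,atz(K,T,uv,Z[th]))
    return f,K,T,out
def move(p,yaw,tilt=None):
    "slide/rotation to reach TCP p, tool down, closing line at world yaw (deg)"
    s=env.read_state(); Rc=R.from_rotvec(s["ee_rot"]).as_matrix()
    best=None
    for y in (yaw,yaw+180):
        a=np.radians(y); Y=np.array([np.cos(a),np.sin(a),0]); Z=np.array([0,0,-1.])
        Rt=np.c_[np.cross(Y,Z),Y,Z]; rv=R.from_matrix(Rc.T@Rt).as_rotvec()
        if best is None or np.linalg.norm(rv)<np.linalg.norm(best): best=rv
    d=Rc.T@(np.array(p)-s["tcp_pos"])
    print("t",s["t"],"tcp",s["tcp_pos"],"slide",d/.4,"rot",best/(np.pi/4),"mm",np.linalg.norm(d)*1e3)
E
python3 - <<'E'
from h import *
s=env.read_state();print(s["tcp_pos"],s["ee_rot"])
f,K,T,o=look(["rig","beam","eyelet","pin"],fn="w1.png"); print(T[:3,3])
E
```

```text
[0.4412 0.2227 0.3308] [-1.622  -2.6896  0.0008]
wrist rig 0.66 [403.008 227.2  ] [0.6124 0.1925 0.    ]
wrist beam 0.77 [431.488 256.68 ] [0.6189 0.1961 0.11  ]
wrist eyelet 0.95 [358.912 183.88 ] [0.506  0.2257 0.034 ]
wrist pin 0.85 [247.168 305.6  ] [ 0.446  -0.0326  0.036 ]
[0.4109 0.2812 0.4726]
```

View pics/w1.png

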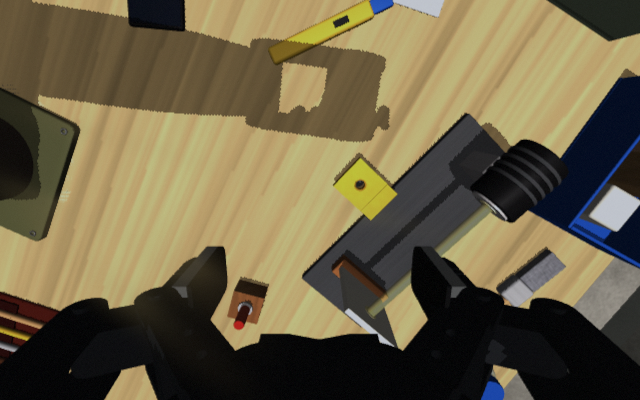

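The wrist picture shows the ear's hole at (360,184), the pin's collar at (246,305) with its red handle leaning to (240,320), and the base plate edge from (304,276) to (470,115). I'll use that edge for the rig yaw.

```bash
python3 - <<'E'
from h import *
f,K,T=snap("wrist")
hsv=cv2.cvtColor(f,cv2.COLOR_RGB2HSV)
r=f[155:215,335:390]; h=hsv[155:215,335:390]
d=((h[...,2]<110)).astype(np.uint8); n,l,st,c=cv2.connectedComponentsWithStats(d)
print([(st[i],c[i]+[335,155]) for i in range(1,n) if 15<st[i][4]<250])
# plate left long edge: for image columns, first dark neutral pixel from top between
pts=[]
for t in np.linspace(.05,.95,40):
    p=np.array([304,276])+t*np.array([166,-161]); nrm=np.array([.696,.718])
    prof=[cv2.getRectSubPix(f.mean(2).astype(np.float32),(1,1),tuple(map(float,p+nrm*s)))[0,0] for s in np.arange(-8,8,.5)]
    g=np.diff(prof); 
    if g.min()<-15: pts.append(p+nrm*(np.arange(-8,8,.5)[g.argmin()]+.25))
pts=np.array(pts).astype(np.float32)
vx,vy,x0,y0=cv2.fitLine(pts,cv2.DIST_HUBER,0,.01,.01).ravel()
a=atz(K,T,(x0-60*vx,y0-60*vy),.014);b=atz(K,T,(x0+60*vx,y0+60*vy),.014)
print(len(pts),a,b,"edge yaw",np.degrees(np.arctan2(*(b-a)[[1,0]])))
E
```

```text
[(array([  0,   0,  55,  30, 206], dtype=int32), array([359.5825, 167.2233])), (array([20, 25, 10,  9, 68], dtype=int32), array([359.5147, 184.2206])), (array([42, 47, 13, 13, 91], dtype=int32), array([385., 210.]))]
39 [0.5297 0.1504 0.014 ] [0.5762 0.324  0.014 ] edge yaw 75.03257512017521
```

```bash
python3 - <<'E'
from h import *
move([.446,-.033,.17],-15)
E
```

```text
t 2.45 tcp [0.4415 0.2226 0.3311] slide [-0.5704 -0.288   0.4028] rot [-0.0005  0.0001  0.9514] mm 302.13864703932694
```

>>> {"fn": "step_arm", "kwargs": {"slide": [[-0.57, -0.288, 0.403], [-0.57, -0.288, 0.403], [-0.57, -0.288, 0.403], [-0.57, -0.288, 0.403], [-0.57, -0.288, 0.403], [-0.57, -0.288, 0.403], [-0.57, -0.288, 0.403], [-0.57, -0.288, 0.403], [-0.57, -0.288, 0.403], [-0.57, -0.288, 0.403], [-0.57, -0.288, 0.403]], "rotation": [[0, 0, 0.95], [0, 0, 0.95], [0, 0, 0.95], [0, 0, 0.95], [0, 0, 0.95], [0, 0, 0.95], [0, 0, 0.95], [0, 0, 0.95], [0, 0, 0.95], [0, 0, 0.95], [0, 0, 0.95]], "jaw": [1, 1, 1, 1, 1, 1, 1, 1, 1, 1, 1]}}

```text
t: 3.37
tcp_pos: [0.4468, -0.0325, 0.1715]
ee_rot: [2.49, 1.913, 0.003]
force: [-0.7, 0.5, -0.2]
opening: 0.0855
gripper_force: 0.0
```

```bash
python3 - <<'E'
from h import *
f,K,T,o=look(["pin"],fn="w2.png")
f,K,T,o=look(["pin"])
print([proj(K,T,[.446,-.033,z]) for z in (.036,.08)])
hsv=cv2.cvtColor(f,cv2.COLOR_RGB2HSV)
m=(((hsv[...,0]<6)|(hsv[...,0]>174))&(hsv[...,1]>180)&(hsv[...,2]>70)).astype(np.uint8)
n,l,st,c=cv2.connectedComponentsWithStats(m); print([(st[i],c[i]) for i in range(1,n) if st[i][4]>100])
move([.446,-.033,.047],-15)
E
```

```text
wrist pin 0.7 [316.224 197.08 ] [ 0.4437 -0.0374  0.036 ]
wrist pin 0.76 [319.168 194.6  ] [ 0.4471 -0.0357  0.036 ]
[array([317.3079, 192.1126]), array([317.2508, 205.2223])]
[(array([307, 203,  20,  18, 276], dtype=int32), array([316.3696, 210.9819]))]
t 3.5667 tcp [ 0.4467 -0.0324  0.1713] slide [-0.0019 -0.0019  0.3107] rot [ 0.0025 -0.0004  0.0025] mm 124.27124479444447
```

View pics/w2.png

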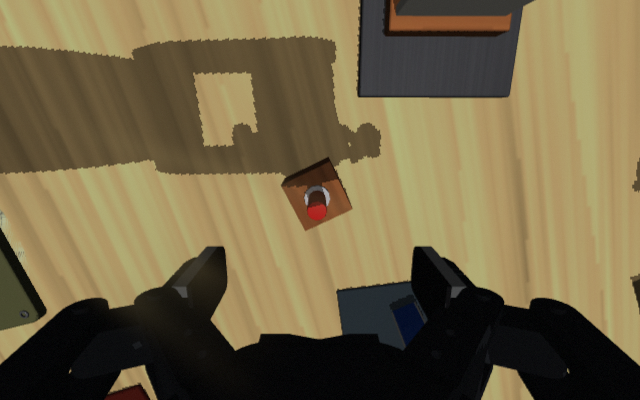

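The pin's collar is at (317,197) and the red handle top at (316,211). The plate's short edge lies level in the picture at row 96, which confirms the yaw of -15°.

```bash
python3 - <<'E'
from h import *
f,K,T=snap("wrist")
a=atz(K,T,(316.5,211.5),.08); b=atz(K,T,(317,197.5),.039); print(a,b,K[0,0],T)
t,Kt,Tt=snap("top")
s,Ks,Ts=snap("side")
for im,k,c,(x0,x1,y0,y1) in ((t,Kt,Tt,(275,310,195,230)),(s,Ks,Ts,(280,315,185,220))):
    h=cv2.cvtColor(im,cv2.COLOR_RGB2HSV)[y0:y1,x0:x1]
    m=(((h[...,0]<5)|(h[...,0]>174))&(h[...,1]>170)).astype(np.uint8); n,l,st,cc=cv2.connectedComponentsWithStats(m)
    print([(st[i],cc[i]+[x0,y0]) for i in range(1,n) if st[i][4]>8])
    print([proj(k,c,[a[0],a[1],z]) for z in (.04,.06,.08)])
move([*((a+b)/2)[:2],.047],-15)
E
```

```text
[ 0.4438 -0.0378  0.08  ] [ 0.4443 -0.0372  0.039 ] 308.5164458430492 [[ 0.9667 -0.2477 -0.0638  0.4633]
 [-0.2558 -0.9334 -0.2515  0.0315]
 [ 0.0027  0.2595 -0.9657  0.313 ]
 [ 0.      0.      0.      1.    ]]
[]
[array([291.8903, 213.3807]), array([291.362 , 212.4574]), array([290.8163, 211.5038])]
[]
[array([298.5188, 204.9404]), array([298.1441, 198.612 ]), array([297.7632, 192.1774])]
t 3.7167 tcp [ 0.4462 -0.0328  0.1706] slide [-0.0127 -0.0026  0.309 ] rot [ 0.0011 -0.0001  0.0013] mm 123.72115276473838
```

>>> {"fn": "step_arm", "kwargs": {"slide": [[-0.013, -0.003, 0.15], [-0.013, -0.003, 0.309], [-0.013, -0.003, 0.309], [-0.013, -0.003, 0.309], [-0.013, -0.003, 0.309], [-0.013, -0.003, 0.309], [-0.013, -0.003, 0.309], [-0.013, -0.003, 0.309], [-0.013, -0.003, 0.309], [-0.013, -0.003, 0.309], [-0.013, -0.003, 0.309], [-0.013, -0.003, 0.309], [-0.013, -0.003, 0.309], [-0.013, -0.003, 0.309], [-0.013, -0.003, 0.309]], "rotation": [[0, 0, 0], [0, 0, 0], [0, 0, 0], [0, 0, 0], [0, 0, 0], [0, 0, 0], [0, 0, 0], [0, 0, 0], [0, 0, 0], [0, 0, 0], [0, 0, 0], [0, 0, 0], [0, 0, 0], [0, 0, 0], [0, 0, 0]], "jaw": [1, 1, 1, 1, 1, 1, -1, -1, -1, -1, -1, -1, -1, -1, -1], "newtons": 30}}

```text
t: 4.97
tcp_pos: [0.4438, -0.0382, 0.0471]
ee_rot: [2.492, 1.912, 0.0]
force: [-1.3, 0.3, 5.1]
opening: 0.0153
gripper_force: 29.3
```

>>> {"fn": "step_arm", "kwargs": {"slide": [[0, 0, -0.1], [0, 0, -0.2], [0, 0, -0.25], [0, 0, -0.25], [0, 0, -0.25], [0, 0, -0.25]], "rotation": [[0, 0, 0], [0, 0, 0], [0, 0, 0], [0, 0, 0], [0, 0, 0], [0, 0, 0]], "jaw": [-1, -1, -1, -1, -1, -1]}}

```text
t: 5.47
tcp_pos: [0.4424, -0.0379, 0.1448]
ee_rot: [-2.491, -1.911, 0.003]
force: [-0.4, -1.1, -0.4]
opening: 0.0152
gripper_force: 30.8
```

```bash
python3 - <<'E'
from h import *
f,K,T=snap("wrist")
cv2.imwrite("pics/w3.png",cv2.cvtColor(f,cv2.COLOR_RGB2BGR))
s=env.read_state();print(s["tcp_pos"],s["opening"],s["gripper_force"])
print(proj(K,T,s["tcp_pos"]-[0,0,.011]),proj(K,T,s["tcp_pos"]-[0,0,.041]))
print(env.place_of("wrist","pin")[:2],env.place_of("wrist","eyelet")[:2])
move([.49,.165,.13],-15)
E
```

```text
[ 0.442  -0.0378  0.1442] 0.015107597387342981 30.806947946548462
[317.8197 244.7976] [318.0402 225.7371]
[{'centre': [0.5006, 0.5958], 'score': 0.93}] []
t 5.6167 tcp [ 0.4421 -0.0378  0.1442] slide [ 0.5208 -0.0155  0.0354] rot [-0.0053  0.0003 -0.0003] mm 208.90155204564456
```

View pics/w3.png

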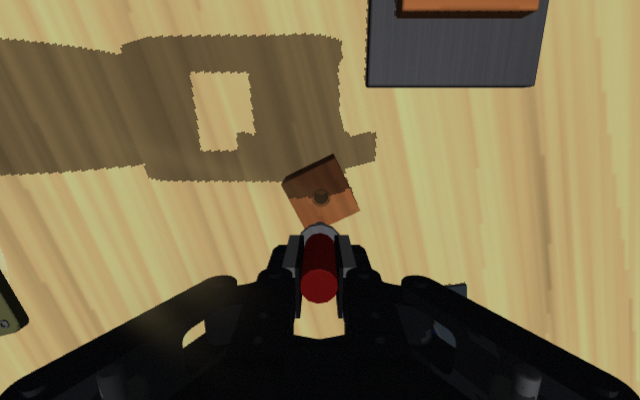

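The pin is in the grip and its collar shows at (321,238), below the jaws. The stand's hole is empty. I move on to just before the ear.

>>> {"fn": "step_arm", "kwargs": {"slide": [[0.52, -0.016, 0.03], [0.52, -0.016, 0.03], [0.52, -0.016, 0.03], [0.52, -0.016, 0.03], [0.52, -0.016, 0.03], [0.52, -0.016, 0.03], [0.52, -0.016, 0.03], [0.52, -0.016, 0.03], [0.52, -0.016, 0.03]], "rotation": [[0, 0, 0], [0, 0, 0], [0, 0, 0], [0, 0, 0], [0, 0, 0], [0, 0, 0], [0, 0, 0], [0, 0, 0], [0, 0, 0]], "jaw": [-1, -1, -1, -1, -1, -1, -1, -1, -1]}}

```text
t: 6.37
tcp_pos: [0.4906, 0.1634, 0.1336]
ee_rot: [-2.493, -1.911, 0.003]
force: [0.1, -0.1, 0.5]
opening: 0.0152
gripper_force: 30.8
```

```bash
python3 - <<'E'
from h import *
s=env.read_state();print(s["tcp_pos"],s["ee_rot"])
f,K,T,o=look(["eyelet","pin"],fn="w4.png")
t=s["tcp_pos"]
print([proj(K,T,t+[0,0,z]) for z in (-.041,-.011,-.007,.033)])
print("hole as z-tri",proj(K,T,[.5065,.2255,.034]))
look(["eyelet"],"top");look(["eyelet"],"side")
E
python3 -c "
import cv2;a=cv2.imread('pics/w4.png')[100:320,220:440];cv2.imwrite('pics/w4c.png',cv2.resize(a,None,fx=2.7,fy=2.7,interpolation=cv2.INTER_CUBIC))"
```

```text
[0.4906 0.1634 0.1336] [-2.4933 -1.9106  0.0025]
wrist eyelet 0.83 [319.872 120.6  ] [0.5079 0.2244 0.034 ]
wrist pin 0.75 [320.128 243.32 ] [0.4825 0.1285 0.036 ]
[array([318.5853, 225.981 ]), array([318.5336, 245.1981]), array([318.5254, 248.2835]), array([318.4137, 289.8664])]
hole as z-tri [317.7165 119.635 ]
side eyelet 0.82 [292.8 159.4] [0.5056 0.2424 0.034 ]
```

View pics/w4c.png

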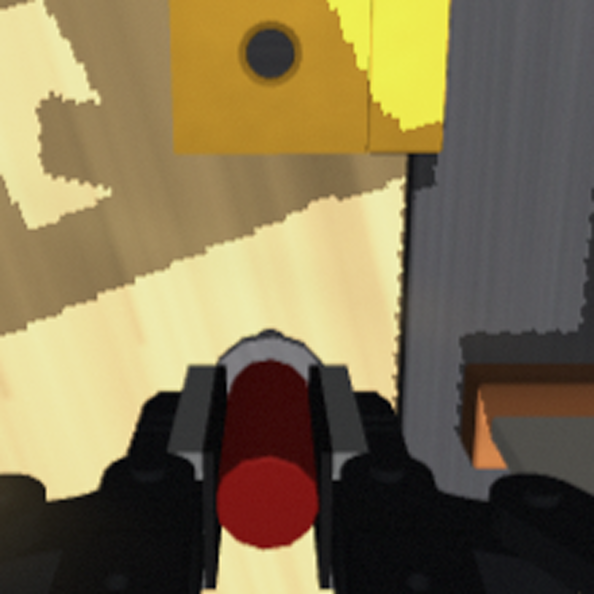

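The ear hole is at crop (270,53), which is full-frame (320,119.6). The handle top is at (318.9,285.9) and the collar's far rim at row 223. I solve for the pin's offset in the hand from these.

```bash
python3 - <<'E'
from h import *
from scipy.optimize import least_squares
s=env.read_state();t=s["tcp_pos"];f,K,T=snap("wrist")
Rc=R.from_rotvec(s["ee_rot"]).as_matrix();X,Y=Rc[:,0],Rc[:,1]
def res(q):
    o=t+X*q[0]+np.array([0,0,q[1]])
    top=proj(K,T,o+[0,0,.044])
    rim=[proj(K,T,o+[0,0,z]+X*.012)[1] for z in (0,.004)]
    return [top[1]-285.9,min(rim)-223.3]
q=least_squares(res,[0,-.011]).x; print("q",q,"fixed z:",[least_squares(lambda a:res([a[0],-.011])[i:i+1],[0]).x for i in (0,1)])
h=atz(K,T,(320,119.6),.034); print("hole",h)
print("Ycheck",[proj(K,T,t+X*.0015+[0,0,.033]),proj(K,T,t+X*.0015+Y*.001+[0,0,.033])])
for dx in (0,.0015): move([*(h-X*dx)[:2],.10],-15)
E
```

```text
q [-0.0016 -0.0166] fixed z: [array([0.0017]), array([0.0004])]
hole [0.509  0.2255 0.034 ]
Ycheck [array([318.5621, 286.3936]), array([321.096 , 286.3953])]
t 6.7667 tcp [0.4912 0.164  0.1347] slide [0.1601 0.003  0.0868] rot [ 0.0003 -0.0002 -0.0013] mm 72.86467936267509
t 6.7667 tcp [0.4912 0.164  0.1347] slide [0.1564 0.003  0.0868] rot [ 0.0003 -0.0002 -0.0013] mm 71.54946740331094
```

>>> {"fn": "step_arm", "kwargs": {"slide": [[0.158, 0.003, 0], [0.158, 0.003, 0], [0.158, 0.003, 0.05], [0.158, 0.003, 0.1], [0.158, 0.003, 0.11], [0.158, 0.003, 0.11], [0.158, 0.003, 0.11]], "rotation": [[0, 0, 0], [0, 0, 0], [0, 0, 0], [0, 0, 0], [0, 0, 0], [0, 0, 0], [0, 0, 0]], "jaw": [-1, -1, -1, -1, -1, -1, -1]}}

```text
t: 7.35
tcp_pos: [0.5088, 0.225, 0.0908]
ee_rot: [-2.493, -1.912, 0.0]
force: [-0.5, 0.4, 0.0]
opening: 0.0153
gripper_force: 30.8
```

```bash
python3 - <<'E'
from h import *
s=env.read_state();print(s["tcp_pos"],s["force"])
f,K,T,o=look(["eyelet"],fn="w5.png")
print(proj(K,T,[.509,.2255,.034]),proj(K,T,[.5075,.2255,.034]))
a=cv2.imread('pics/w5.png')[140:300,240:400];a=cv2.resize(a,None,fx=3.7,fy=3.7,interpolation=cv2.INTER_CUBIC);a=cv2.convertScaleAbs(a,alpha=1.6,beta=20)
f2,K2,T2=snap("side"); print(proj(K2,T2,[.508,.2255,.034]))
cv2.imwrite('pics/w5c.png',a)
E
```

```text
[0.5088 0.225  0.0908] [-0.4843  0.3909  0.0312]
wrist eyelet 0.56 [314.688 218.92 ] [0.5061 0.2251 0.034 ]
[318.616  217.2988] [316.4753 217.8435]
[294.9544 161.5016]
```

View pics/w5c.png

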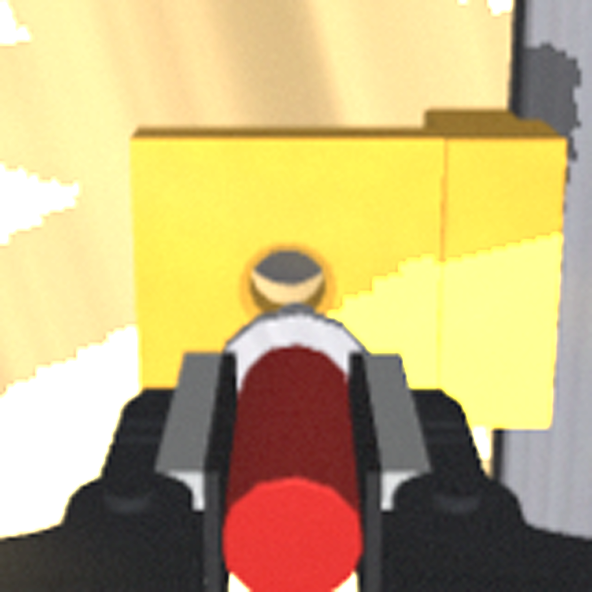

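Here the hole centre is at crop (288,287) and the stem tip at column 298, so the pin sits about 1.3 mm too far along +y of the tool. I correct that and lower.

>>> {"fn": "step_arm", "kwargs": {"slide": [[0, -0.003, 0], [0, -0.003, 0.02], [0, -0.003, 0.04], [0, -0.003, 0.055], [0, -0.003, 0.07], [0, -0.003, 0.07]], "rotation": [[0, 0, 0], [0, 0, 0], [0, 0, 0], [0, 0, 0], [0, 0, 0], [0, 0, 0]], "jaw": [-1, -1, -1, -1, -1, -1]}}

```text
t: 8.0
tcp_pos: [0.5061, 0.225, 0.0602]
ee_rot: [-2.492, -1.912, 0.006]
force: [-0.5, -0.7, -0.6]
opening: 0.0148
gripper_force: 30.8
```

>>> {"fn": "step_arm", "kwargs": {"slide": [[0, 0, 0.015], [0, 0, 0.03], [0, 0, 0.037], [0, 0, 0.037], [0, 0, 0.037]], "rotation": [[0, 0, 0], [0, 0, 0], [0, 0, 0], [0, 0, 0], [0, 0, 0]], "jaw": [-1, -1, -1, -1, -1]}}

```text
t: 8.42
tcp_pos: [0.5074, 0.2254, 0.0474]
ee_rot: [-2.492, -1.912, 0.001]
force: [-0.2, -0.5, -0.3]
opening: 0.015
gripper_force: 30.8
```

>>> {"fn": "step_arm", "kwargs": {"slide": [[0, 0, 0.004], [0, 0, 0.006], [0, 0, 0.006]], "rotation": [[0, 0, 0], [0, 0, 0], [0, 0, 0]], "jaw": [-1, -1, -1]}}

```text
t: 8.67
tcp_pos: [0.5078, 0.2256, 0.0456]
ee_rot: [2.492, 1.912, 0.001]
force: [0.0, -0.1, -0.3]
opening: 0.0151
gripper_force: 30.8
```

>>> {"fn": "step_arm", "kwargs": {"slide": [[0, 0, 0.003], [0, 0, 0.005], [0, 0, 0.005]], "rotation": [[0, 0, 0], [0, 0, 0], [0, 0, 0]], "jaw": [-1, -1, -1]}}

```text
t: 8.92
tcp_pos: [0.5082, 0.2257, 0.0453]
ee_rot: [2.492, 1.912, 0.001]
force: [-3.9, -1.8, 9.6]
opening: 0.0147
gripper_force: 31.5
```

Contact force appeared at TCP z 0.0453, as predicted for the collar sitting down. I release and retreat upward.

>>> {"fn": "step_arm", "kwargs": {"slide": [[0, 0, 0], [0, 0, 0], [0, 0, 0], [0, 0, 0], [0, 0, 0], [0, 0, 0], [0, 0, -0.05], [0, 0, -0.15], [0, 0, -0.25], [0, 0, -0.35], [0, 0, -0.45], [0, 0, -0.5], [0, 0, -0.5], [0, 0, -0.5]], "rotation": [[0, 0, 0], [0, 0, 0], [0, 0, 0], [0, 0, 0], [0, 0, 0], [0, 0, 0], [0, 0, 0], [0, 0, 0], [0, 0, 0], [0, 0, 0], [0, 0, 0], [0, 0, 0], [0, 0, 0], [0, 0, 0]], "jaw": [1, 1, 1, 1, 1, 1, 1, 1, 1, 1, 1, 1, 1, 1]}}

```text
t: 10.08
tcp_pos: [0.5083, 0.2257, 0.2452]
ee_rot: [2.492, 1.911, 0.005]
force: [0.3, -0.8, -1.7]
opening: 0.0853
gripper_force: 0.0
```

```bash
python3 - <<'E'
from h import *
s=env.read_state();print(s["tcp_pos"],s["force"])
f,K,T,o=look(["eyelet","pin","beam"],fn="w6.png")
print([proj(K,T,[.508,.2255,z]) for z in (.038,.078)])
# lamp axis direction checks later
move([.44,-.31,.26],-15)
E
```

```text
[0.5083 0.2257 0.2452] [ 0.2899 -0.8212 -1.731 ]
wrist eyelet 0.86 [316.992 176.08 ] [0.5074 0.2263 0.034 ]
wrist pin 0.68 [319.424 172.08 ] [0.5114 0.2305 0.036 ]
wrist beam 0.66 [439.104 192.8  ] [0.6162 0.1956 0.11  ]
[array([317.712 , 177.2761]), array([317.7412, 184.5666])]
t 10.2833 tcp [0.5064 0.2251 0.2407] slide [-1.3352  0.186  -0.0458] rot [-0.0046  0.0031 -0.0003] mm 539.547245459247
```

View pics/w6.png

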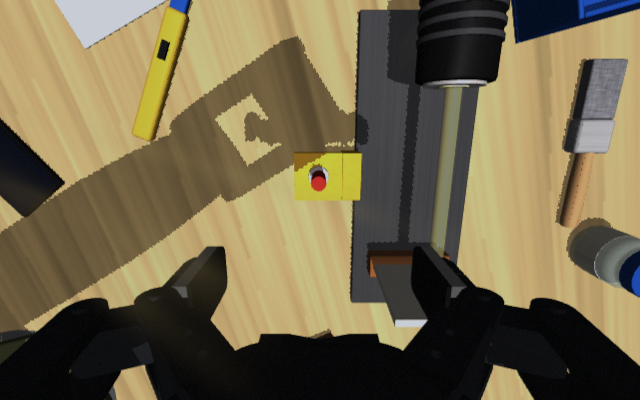

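The pin stands upright in the ear, with its handle top at (319,184) as predicted. On to the blocks.

>>> {"fn": "step_arm", "kwargs": {"slide": [[-0.85, 0.152, -0.03], [-0.85, 0.152, -0.03], [-0.85, 0.152, -0.03], [-0.85, 0.152, -0.03], [-0.85, 0.152, -0.03], [-0.85, 0.152, -0.03], [-0.85, 0.152, -0.03], [-0.85, 0.152, -0.03], [-0.85, 0.152, -0.03], [-0.85, 0.152, -0.03]], "rotation": [[0, 0, 0], [0, 0, 0], [0, 0, 0], [0, 0, 0], [0, 0, 0], [0, 0, 0], [0, 0, 0], [0, 0, 0], [0, 0, 0], [0, 0, 0]], "jaw": [1, 1, 1, 1, 1, 1, 1, 1, 1, 1]}}

```text
t: 11.12
tcp_pos: [0.4773, -0.1211, 0.2538]
ee_rot: [-2.496, -1.905, 0.003]
force: [-0.5, 0.3, 0.3]
opening: 0.0857
gripper_force: 0.0
```

>>> {"fn": "step_arm", "kwargs": {"slide": [[-0.85, 0.152, -0.03], [-0.85, 0.152, -0.03], [-0.85, 0.152, -0.03], [-0.85, 0.152, -0.03], [-0.85, 0.152, -0.03], [-0.85, 0.152, -0.03], [-0.85, 0.152, -0.03], [-0.85, 0.152, -0.03], [-0.85, 0.152, -0.03], [-0.85, 0.152, -0.03]], "rotation": [[0, 0, 0], [0, 0, 0], [0, 0, 0], [0, 0, 0], [0, 0, 0], [0, 0, 0], [0, 0, 0], [0, 0, 0], [0, 0, 0], [0, 0, 0]], "jaw": [1, 1, 1, 1, 1, 1, 1, 1, 1, 1]}}

```text
t: 11.95
tcp_pos: [0.4489, -0.4641, 0.2653]
ee_rot: [-2.492, -1.908, -0.0]
force: [-0.2, -0.6, -0.2]
opening: 0.0851
gripper_force: 0.0
```

```bash
python3 - <<'E'
from h import *
s=env.read_state();print(s["tcp_pos"],s["force"])
f,K,T,o=look(["amber","green","blue","mat"],fn="w7.png")
a=f[80:280,200:500];cv2.imwrite('pics/w7c.png',cv2.cvtColor(cv2.resize(a,None,fx=2.6,fy=2.6,interpolation=cv2.INTER_CUBIC),cv2.COLOR_RGB2BGR))
E
```

```text
[ 0.4489 -0.4641  0.2653] [-0.2156 -0.6252 -0.18  ]
wrist amber 0.72 [318.272 111.28 ] [ 0.4671 -0.3935  0.034 ]
wrist amber 0.7 [360.32 208.6 ] [ 0.4876 -0.5212  0.034 ]
wrist green 0.67 [299.712  23.48 ] [ 0.4715 -0.2998  0.034 ]
wrist mat 0.81 [309.504  35.4  ] [ 0.4798 -0.3059  0.    ]
```

View pics/w7c.png

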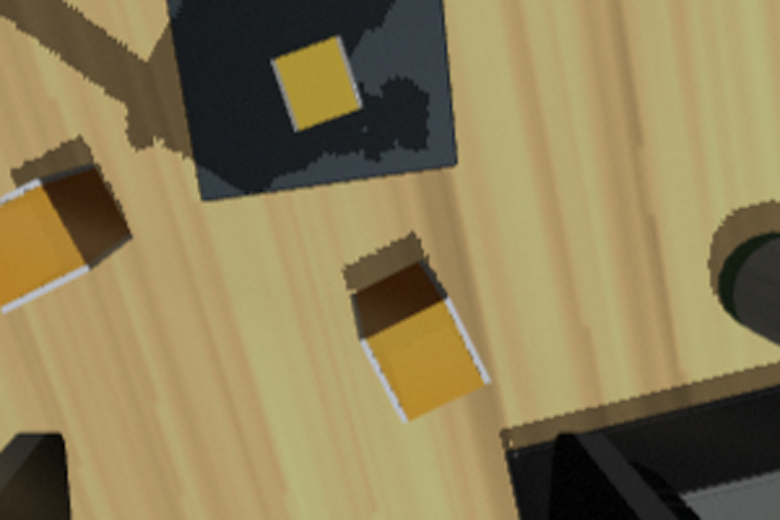

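The amber on the mat has top-face corners at crop (272,62), (341,37), (361,108) and (295,131). Its white frosted edges are the left and right ones. The two bigger decoys lie off the mat.

```bash
python3 - <<'E'
from h import *
f,K,T=snap("wrist")
c=np.array([(272,62),(341,37),(361,108),(295,131)])/2.6+[200,80]
P=np.array([atz(K,T,p,.064) for p in c]); ctr=P.mean(0)
print(P,ctr,[np.linalg.norm(P[i]-P[i-3])*1e3 for i in range(4)])
n=(P[1]-P[0])+(P[2]-P[3]); e=(P[2]-P[1])+(P[3]-P[0])
yn=np.degrees(np.arctan2(n[1],n[0])); ye=np.degrees(np.arctan2(e[1],e[0])); print(yn,ye+90)
move([*ctr[:2],.15],(yn+ye+90)/2)
# beam axis from w6 view: lamp-front centre and far point at z=.11
E
```

```text
[[ 0.4557 -0.3798  0.064 ]
 [ 0.4855 -0.3776  0.064 ]
 [ 0.4866 -0.4069  0.064 ]
 [ 0.4576 -0.4089  0.064 ]] [ 0.4713 -0.3933  0.064 ] [np.float64(29.866272812828186), np.float64(29.340384417974516), np.float64(29.08191904187573), np.float64(29.191779339318582)]
4.07380204077969 3.040419893296999
t 12.25 tcp [ 0.4496 -0.461   0.2673] slide [0.1774 0.0092 0.2932] rot [-0.0001 -0.0005 -0.4099] mm 137.1323522853522
```

Corner spacing of about 29.4 mm against the 30 mm given confirms the size. I move above it for a closer check.

>>> {"fn": "step_arm", "kwargs": {"slide": [[0.178, 0.009, 0.29], [0.178, 0.009, 0.29], [0.178, 0.009, 0.29], [0.178, 0.009, 0.29], [0.178, 0.009, 0.29], [0.178, 0.009, 0.29], [0.178, 0.009, 0.29]], "rotation": [[0, 0, -0.41], [0, 0, -0.41], [0, 0, -0.41], [0, 0, -0.41], [0, 0, -0.41], [0, 0, -0.41], [0, 0, -0.41]], "jaw": [1, 1, 1, 1, 1, 1, 1]}}

```text
t: 12.83
tcp_pos: [0.472, -0.3967, 0.1546]
ee_rot: [2.151, 2.282, -0.001]
force: [-0.2, -0.3, 0.6]
opening: 0.0851
gripper_force: 0.0
```

```bash
python3 - <<'E'
from h import *
f,K,T,o=look(["amber"],fn="w8.png")
c=proj(K,T,[.4713,-.3933,.064]); print(c)
h=cv2.cvtColor(f,cv2.COLOR_RGB2HSV)
m=((h[...,0]>15)&(h[...,0]<32)&(h[...,1]>170)).astype(np.uint8)
n,l,st,cc=cv2.connectedComponentsWithStats(m)
for i in range(1,n):
    if st[i][4]>300:
        r=cv2.minAreaRect(np.argwhere(l==i)[:,::-1].astype(np.float32)); b=cv2.boxPoints(r)
        P=np.array([atz(K,T,p,.064) for p in b]); print(st[i],r,P.mean(0),np.degrees(np.arctan2(*(P[1]-P[0])[[1,0]])),np.linalg.norm(P[1]-P[0]),np.linalg.norm(P[2]-P[1]))
x,y=map(int,c); a=f[max(0,y-110):y+110,x-140:x+140]
cv2.imwrite('pics/w8c.png',cv2.cvtColor(cv2.resize(a,None,fx=2.6,fy=2.6,interpolation=cv2.INTER_CUBIC),cv2.COLOR_RGB2BGR)); print(x-140,max(0,y-110))
move([.4713,-.3933,.022],3.5)
E
```

```text
wrist amber 0.89 [325.888 318.32 ] [ 0.4873 -0.5218  0.034 ]
wrist amber 0.75 [314.88 192.8 ] [ 0.4693 -0.3954  0.034 ]
wrist amber 0.72 [158.08 221.72] [ 0.3305 -0.4304  0.034 ]
[317.3134 199.6242]
[ 300  183   32   37 1164] ((315.5, 201.0), (36.0, 31.0), 90.0) [ 0.47   -0.3947  0.064 ] 3.4026420405031903 0.023815587311032716 0.029172251233241197
[  98  213   69   51 2570] ((131.9769287109375, 238.31539916992188), (45.76881408691406, 63.13367462158203), 82.87498474121094) [ 0.3241 -0.4348  0.064 ] 10.72865053992895 0.050763688336954826 0.039008911984318204
[301 327  44  13 361] ((322.4890441894531, 333.9266662597656), (9.592682838439941, 43.11762619018555), 81.46923065185547) [ 0.4831 -0.516   0.064 ] 13.251019073375122 0.03810149337362828 0.009931448165325076
177 89
t 12.9333 tcp [ 0.4719 -0.3971  0.1548] slide [ 0.011  -0.002   0.3318] rot [ 0.0045  0.0055 -0.0032] mm 132.80626557153894
```

View pics/w8c.png

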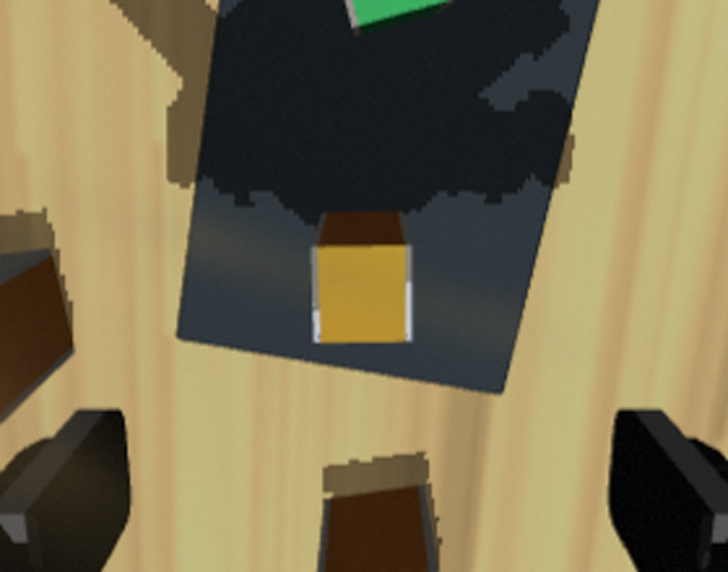

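The block is square to the jaws, with its top face centred at (316,202) and frosted faces left and right. I descend and grip.

>>> {"fn": "step_arm", "kwargs": {"slide": [[0.006, -0.002, 0.1], [0.006, -0.002, 0.2], [0.006, -0.002, 0.28], [0.006, -0.002, 0.325], [0.006, -0.002, 0.325], [0.006, -0.002, 0.325], [0.006, -0.002, 0.325], [0.006, -0.002, 0.325], [0.006, -0.002, 0.325], [0.006, -0.002, 0.325], [0.006, -0.002, 0.325], [0.006, -0.002, 0.325], [0.006, -0.002, 0.325]], "rotation": [[0, 0, 0], [0, 0, 0], [0, 0, 0], [0, 0, 0], [0, 0, 0], [0, 0, 0], [0, 0, 0], [0, 0, 0], [0, 0, 0], [0, 0, 0], [0, 0, 0], [0, 0, 0], [0, 0, 0]], "jaw": [1, 1, 1, 1, 1, 1, -1, -1, -1, -1, -1, -1, -1], "newtons": 30}}

```text
t: 14.02
tcp_pos: [0.4706, -0.3933, 0.0228]
ee_rot: [2.152, 2.286, -0.0]
force: [-1.1, -0.1, 5.6]
opening: 0.0295
gripper_force: 30.3
```

>>> {"fn": "step_arm", "kwargs": {"slide": [[0, 0, -0.05], [0, 0, -0.12], [0, 0, -0.22], [0, 0, -0.32], [0, 0, -0.42], [0.05, 0.02, -0.52], [0.12, 0.04, -0.6], [0.2, 0.06, -0.6], [0.29, 0.09, -0.6], [0.38, 0.12, -0.6], [0.47, 0.15, -0.6], [0.56, 0.18, -0.6], [0.64, 0.2, -0.6], [0.7, 0.22, -0.6], [0.72, 0.228, -0.6], [0.72, 0.228, -0.6], [0.72, 0.228, -0.6]], "rotation": [[0, 0, 0], [0, 0, 0], [0, 0, 0], [0, 0, 0], [0, 0, 0], [0, 0, 0], [0, 0, 0.05], [0, 0, 0.1], [0, 0, 0.15], [0, 0, 0.2], [0, 0, 0.25], [0, 0, 0.3], [0, 0, 0.35], [0, 0, 0.4], [0, 0, 0.41], [0, 0, 0.41], [0, 0, 0.41]], "jaw": [-1, -1, -1, -1, -1, -1, -1, -1, -1, -1, -1, -1, -1, -1, -1, -1, -1]}}

```text
t: 15.43
tcp_pos: [0.5434, -0.0999, 0.2609]
ee_rot: [-2.491, -1.914, 0.002]
force: [-0.4, -0.8, -0.1]
opening: 0.0298
gripper_force: 29.7
```

```bash
python3 - <<'E'
from h import *
s=env.read_state(); print(s["force"],s["opening"],s["gripper_force"])
for c in("top","side"): look(["beam","rig"],c)
look(["beam","rig","amber"])
move([.6185,.1958,.26],-15)
E
```

```text
[-0.3781 -0.7615 -0.0579] 0.029846624060170347 29.715401530265808
top beam 0.55 [209.6  148.08] [0.6224 0.1906 0.11  ]
top rig 0.91 [215.616 159.88 ] [0.6172 0.2013 0.    ]
side beam 0.75 [330.496 136.32 ] [0.623  0.2069 0.11  ]
side rig 0.91 [331.712 168.68 ] [0.6222 0.1976 0.    ]
wrist beam 0.7 [316.608 266.68 ] [ 0.5195 -0.1822  0.11  ]
wrist amber 0.96 [320.32 265.4 ] [ 0.514  -0.2193  0.034 ]
t 15.9333 tcp [ 0.5435 -0.1001  0.2613] slide [ 0.763  -0.011   0.0032] rot [-0.      0.0001 -0.001 ] mm 305.2452105473524
```

>>> {"fn": "step_arm", "kwargs": {"slide": [[0.1, 0, 0], [0.2, -0.003, 0], [0.3, -0.006, 0], [0.4, -0.01, 0], [0.5, -0.011, 0], [0.6, -0.011, 0], [0.69, -0.011, 0], [0.74, -0.011, 0], [0.763, -0.011, 0], [0.763, -0.011, 0], [0.763, -0.011, 0]], "rotation": [[0, 0, 0], [0, 0, 0], [0, 0, 0], [0, 0, 0], [0, 0, 0], [0, 0, 0], [0, 0, 0], [0, 0, 0], [0, 0, 0], [0, 0, 0], [0, 0, 0]], "jaw": [-1, -1, -1, -1, -1, -1, -1, -1, -1, -1, -1]}}

```text
t: 16.85
tcp_pos: [0.6183, 0.1957, 0.2611]
ee_rot: [2.492, 1.912, -0.002]
force: [0.3, 0.5, -1.2]
opening: 0.0299
gripper_force: 29.7
```

```bash
python3 - <<'E'
from h import *
f,K,T,o=look(["beam","rig","amber","eyelet"],fn="w9.png")
s=env.read_state();t=s["tcp_pos"];Rc=R.from_rotvec(s["ee_rot"]).as_matrix();X=Rc[:,0]
print("axis plane at z=.11",[proj(K,T,np.r_[(t+X*d)[:2],.11]) for d in (.05,.09)], "block top c",proj(K,T,t+[0,0,.04]))
move([.6185,.1958,.0995],-15)
E
```

```text
wrist beam 0.83 [319.168 188.52 ] [0.6186 0.1943 0.11  ]
wrist rig 0.8 [318.016 169.4  ] [0.6174 0.1951 0.    ]
wrist amber 0.96 [318.72 266.6 ] [0.5865 0.0758 0.034 ]
wrist eyelet 0.76 [222.208 174.   ] [0.5055 0.225  0.034 ]
axis plane at z=.11 [array([319.0464, 135.5859]), array([319.1982,  90.0796])] block top c [319.3787 302.5165]
t 17.1 tcp [0.6184 0.1949 0.2616] slide [ 0.0023 -0.0005  0.4052] rot [ 0.0004  0.0001 -0.0025] mm 162.06468500594684
```

View pics/w9.png

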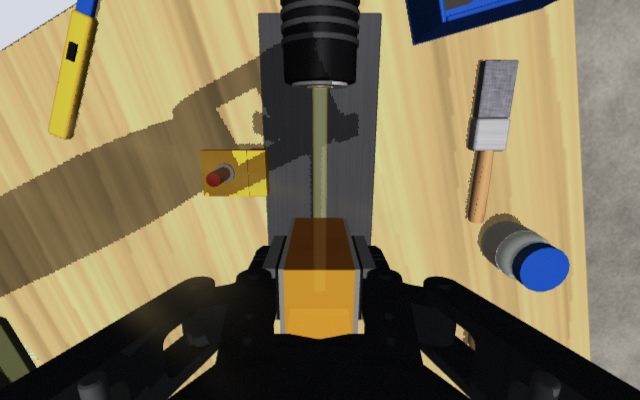

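The beam runs at column 320 straight along the image, in line with the block and within about 0.5 mm. The pin is home and upright in the ear at (222,174). I lower straight down.

>>> {"fn": "step_arm", "kwargs": {"slide": [[0, 0, 0.05], [0, 0, 0.12], [0, 0, 0.2], [0, 0, 0.27], [0, 0, 0.33], [0, 0, 0.37], [0, 0, 0.395], [0, 0, 0.405], [0, 0, 0.405], [0, 0, 0.405], [0, 0, 0.405], [0, 0, 0.405]], "rotation": [[0, 0, 0], [0, 0, 0], [0, 0, 0], [0, 0, 0], [0, 0, 0], [0, 0, 0], [0, 0, 0], [0, 0, 0], [0, 0, 0], [0, 0, 0], [0, 0, 0], [0, 0, 0]], "jaw": [-1, -1, -1, -1, -1, -1, -1, -1, -1, -1, -1, -1]}}

```text
t: 18.1
tcp_pos: [0.6195, 0.1965, 0.1012]
ee_rot: [2.492, 1.911, 0.004]
force: [-0.3, 1.0, -0.3]
opening: 0.0295
gripper_force: 29.7
```

```bash
python3 - <<'E'
from h import *
s=env.read_state(); print(s["tcp_pos"],s["ee_rot"],s["force"],s["gripper_force"],s["opening"],abs(s["qd"]).max())
look(["eyelet","pin","amber","beam"])
for c in("top","side"): look(["pin","amber","green","blue"],c)
E
```

```text
[0.6195 0.1965 0.1012] [2.4917 1.9114 0.0042] [-0.2692  1.0275 -0.3162] 29.739873111248016 0.02948815577783144 0.005396069950139644
wrist eyelet 0.73 [155.392 212.6  ] [0.5083 0.227  0.034 ]
wrist pin 0.81 [158.272 209.08 ] [0.5125 0.2292 0.036 ]
wrist amber 0.95 [317.824 266.68 ] [0.6085 0.1565 0.034 ]
top amber 0.89 [454.784 199.6  ] [ 0.4819 -0.5171  0.034 ]
top amber 0.66 [430.08 252.48] [ 0.3279 -0.4367  0.034 ]
top amber 0.41 [208.704 149.8  ] [0.6396 0.2143 0.034 ]
top green 0.7 [379.52 201.  ] [ 0.4794 -0.2954  0.034 ]
top blue 0.54 [348.288 191.32 ] [ 0.5092 -0.2039  0.034 ]
side pin 0.38 [294.08 159.6 ] [0.5081 0.2356 0.036 ]
side pin 0.29 [347.072 275.   ] [ 0.4648 -0.3443  0.036 ]
side amber 0.88 [387.584 327.6  ] [ 0.4832 -0.5097  0.034 ]
side amber 0.61 [297.216 314.4  ] [ 0.3306 -0.4179  0.034 ]
side amber 0.6 [331.584 143.68 ] [0.662  0.3092 0.034 ]
side green 0.73 [340.992 263.   ] [ 0.4676 -0.2992  0.034 ]
side green 0.53 [330.176 168.52 ] [0.5969 0.1396 0.034 ]
side blue 0.95 [338.624 235.8  ] [ 0.4988 -0.1998  0.034 ]
side blue 0.54 [329.216 138.92 ] [0.6675 0.3493 0.034 ]
```

The arm is still, the pin is home, and green and blue are where they were. The block's centre is at about z 0.112, on the beam axis, so I hand in.

```bash
python3 -c "
from station import env
print(env.sign_off())"
```

```text
the job is handed in; nothing more can be done
None
```

I handed the job in with the pin seated and released in the ear, and the amber block held still in the beam by its frosted faces, green and blue unmoved; `sign_off` returned no verdict.

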